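# Bring the tools round and ready the blue scraper

### The arm

A 6-joint arm with a two-finger parallel gripper is mounted at the origin on the work surface. World frame = base frame: x ahead of the robot, y to its left, z up, the work surface at z = 0. Lengths are in mm, angles in rad, forces in N, time in s.
With the tool pointing down it reaches from about 375 to 750 mm from the base axis. Payload 9 kg.
Tool frame: the origin (TCP) lies between the finger pads; the fingertips stand r.tip_extent ahead of it and the grasp point (between the pads) lies 6 mm ahead of it (r.tip_extent is the distance from the TCP to the fingertips, in mm); z points along the fingers, y is the line along which they close (so a half turn about z gives the same grasp; the last joint's range is limited). The gripper opens to 85 mm and grips with 20 to 120 N. Pads are 22 mm wide; open, the fingers measure 114 mm over their backs; the gripper's body (76 mm by 85 mm) begins 54 mm behind the grasp point. The pads swing forward as they close: fully open they stand 13 mm farther back than shut.
Start: joints at [-1.391, 0.104, 0.097, 1.564, 0, 1.353], TCP at [232.447, -553.175, 256.331] pointing down, gripper open.
Joint ranges: [-2.99, 2.99], [-0.84, 1.86], [-1.1, 1.16], [-1.84, 2.11], [-1.51, 1.56], [-3.14, 3.14]. Speed limits (rad/s): [2.22, 2.22, 2.57, 3.14, 3.14, 3.14].

### API

Orientations are given as a unit quaternion [x, y, z, w].
In Python, from workcell import r, optics gives the robot as it stands.
- The arm moves only by the shell command python3 -m crank 'ROWS' [OPENING] [FORCE]. ROWS is a JSON object of lists of equal length, an entry for each row: "delta_pos": the shift along the tool's x, y, z in cm, a list of three; "delta_rot": the turn, a rotation vector about the tool's x, y, z in rad, a list of three. A call has 1 to 5 rows; each row shifts and turns the commanded pose from where the row before left it, along the tool's axes as they then stand; what a row does not reach is not made up. A row lasts 1/10 s, in which the tool goes at most 50 mm and 8.59 degrees, less where a joint would pass 70% of its speed; a pose out of reach is approached as far as the arm can. A call is refused whole if a number of a shift passes 5 or a number of a turn 0.15, either way. A call with a gripper value outside its range is refused whole. OPENING is the closure, from -1 (fully open) to 1 (shut), so that 0 is half open, set as the call begins (- or left out, the last holds). The fingers move at their own pace and stop on an object; FORCE is the grip in N (left out, the last holds). Time passes only in rows, so rows that do not move let the fingers close. It gives the time, the measured TCP pose, the force, the opening and the grip force at its end, in the units of the state.
- r.state(): the state, without advancing time (a new reading comes with each control period).
- optics.snapshot(name): name is "scene" or "top" or "wrist"; returns a dict with "color" (420x560x3 uint8, red, green, blue), "vfov" (degrees; the focal length in pixels is half the picture's height over the tangent of half this angle, whatever the lens; pixels are square), "cx", "cy" (the principal point, pixels), "position" and "rotation" of the camera in the world. Camera axes: x right, y down, z forward; pixel columns grow to the right and rows downward; lengths in mm; the calibration is good to about 2 mm. A picture is of the moment at which its call begins. There is no depth.
- r.finish_job(): hands the job in; it is judged then, once.
The state is a dict: "time_s": time; "joints": joint angles; "dq": joint speeds; "joint_torque": joint torques, N m; "ee_pos": TCP position; "orientation": TCP orientation; "ft_force": force on the tool from outside, world axes, zero at the start; "wrist_torque": the same for the moment, N m; "grip_width": finger opening in mm; "finger_force": force on a finger pad.
Only numpy, scipy, OpenCV 4.12 (cv2) and the standard library are available. Lean on these libraries where they do the work, as an engineer would, in place of code of your own. Each camera call takes 0.05 s, during which the arm holds its last target. There are 200 camera calls.

### The job

Turn the tool turntable, which has a red peg for a handle, a quarter turn anticlockwise (seen from above) to its next click stop, so that the scraper handles come round to the robot, and leave it there. Then draw the blue-handled scraper out of the slanted wooden block, turn it level and finish while still holding it level and still, every part of it at least 25 cm above the table top and touching nothing but the gripper. Leave the yellow scraper in its slot and the other things on the table where they are.

Things in the scene. Friction and masses are not known exactly. Their poses are not given: they have to be found in the camera images.
- stand: Dark steel foot, 170 mm across, fixed to the table; origin on the table at the turntable's vertical axis. It carries a round grey turntable 310 mm across, its top 60 mm above the table.
- turntable (a joint): Angle of the turntable, rad: 0 at the start, growing anticlockwise seen from above. It has firm stops at 0 and 1.571 (a quarter turn); a hidden over-centre spring resists the first half of the turn (up to about 3 N at the peg), then pulls the table on to the other stop, where it clicks home and stays.
- peg (a point): Red upright round peg near the turntable's rim, for turning it: 16 mm thick, from 60 to 125 mm above the table; this point is on the peg's axis, 105 mm above the table, 130 mm from the turntable's axis. It starts at the robot's side of the turntable; the quarter turn brings it to the robot's right.
- blue_scraper: Scraper with a blue handle, loose, 190 mm long, 70 to 110 g, balance point 65 mm from the origin. Origin: middle of the blade's free end; z runs along the tool to the handle's end, y across it. Steel blade 0 to 76 mm, 24 wide (y), 4 thick (x); ferrule to 82; square handle 80 to 190 mm, 16 wide (y), 18 thick (x). It starts slanted 45 degrees, blade down in a slot of the block, handle up.
- blue_scraper_grip (a point): Middle of the blue handle, 135 mm from the blade's free end along the tool. Seated in the block it is about 175 mm above the table.
- blue_scraper_end (a point): End of the blue handle, 190 mm from the blade's free end.
- block (a point): Wooden block on the turntable, 156 mm wide, sloping 45 degrees, with two slots 90 mm apart; this point lies midway between the slot mouths, about 133 mm above the table. Each slot is 75 mm deep, 30 mm wide, 11 mm high; the blade lies on its lower face and comes out only along the tool's z, up the slope. The handles lean to the robot's left at first, toward the robot after the quarter turn.
- yellow_scraper: The same tool with a yellow handle, in the other slot, 90 mm beside the blue one; which slot is which varies. Origin and axes as for the blue one. Stays in its slot.
- bowl: Grey open bowl, 170 mm across, 70 mm tall; origin at the centre of its underside.
- plate: White plate, 170 mm across, 18 mm tall; origin at the centre of its underside.
- figurine: Small white clay figurine with orange ears and a yellow band, 56 mm across, 93 mm tall; origin at the centre of its underside.
- glaze_jar: Jar with a blue lid, 64 mm across, 85 mm tall; origin at the centre of its underside.
- brush: Brush 180 mm long lying on the table; leave alone.
Things that resemble listed ones, but are neither listed nor needed, are in the scene too. What is meant by the blue_scraper is not turquoise, and is the larger of those in its own colour.

How it is judged:
By the outcome, as a careful person would: the job done as asked, in the order asked, and still so for the second after the job is handed in, while the arm keeps its last pose, push and grip.
It also fails if it takes over 59 s, if anything falls off the work surface, if the arm or the gripper's body presses on something with over 40 N, if the wrist force passes 120 N, or if a joint passes its speed limit or range.

## Working session

There is one attempt and no reset: what is moved stays moved. The work goes in short steps, Python scripts to look and compute and a shell command to move; the robot and the scene stay as the last step left them, time stands still between calls to the robot, and variables do not carry over. Pictures are saved under pics/ and viewed, at most 10 in all, crops included, and the job is handed in when it is done.

```bash
ls; mkdir -p pics; cat > h.py <<'E'
import numpy as np, cv2
from workcell import r, optics
from scipy.spatial.transform import Rotation as R
def snap(n,f=None):
    s=optics.snapshot(n)
    if f: cv2.imwrite('pics/'+f,cv2.cvtColor(s['color'],cv2.COLOR_RGB2BGR))
    return s
def rot(s):
    a=np.array(s['rotation'],float)
    return a if a.shape==(3,3) else R.from_quat(a).as_matrix()
def ray(s,u,v):
    f=s['color'].shape[0]/2/np.tan(np.radians(s['vfov'])/2)
    d=rot(s)@np.array([(u-s['cx'])/f,(v-s['cy'])/f,1.]); return np.array(s['position'],float),d/np.linalg.norm(d)
def onz(s,u,v,z):
    p,d=ray(s,u,v); return p+d*(z-p[2])/d[2]
def proj(s,P):
    f=s['color'].shape[0]/2/np.tan(np.radians(s['vfov'])/2)
    c=rot(s).T@(np.array(P)-s['position']); return c[:2]/c[2]*f+[s['cx'],s['cy']]
def tri(s1,a,s2,b):
    p,d=ray(s1,*a);q,e=ray(s2,*b)
    t=np.linalg.lstsq(np.stack([d,-e],1),q-p,rcond=None)[0]
    A,B=p+d*t[0],q+e*t[1]; return (A+B)/2,np.linalg.norm(A-B)
def pose():
    st=r.state(); return np.array(st['ee_pos']),R.from_quat(st['orientation'])
E
python3 - <<'E'
from h import *
a=snap('scene','s1.png');b=snap('top','t1.png')
for s in(a,b): print(s['position'],s['rotation'],s['vfov'],s['cx'],s['cy'])
print(r.state(),r.tip_extent); print(pose()[1].as_matrix())
E
```

```text
pics
[1542.06032622 -464.72222913 1338.41164622] [ 0.76959595  0.50995699 -0.21665118 -0.31737708] 42.072875834943666 276.5513761670729 209.91549107524492
[ 173.62765042   -7.23834465 1542.56369957] [ 0.70445417 -0.70350965  0.06491036 -0.06786115] 44.001134885227884 277.58740336551034 209.72488268109694
{'time_s': 0.1, 'joints': array([-1.39072447e+00,  1.04639431e-01,  9.65149108e-02,  1.56394084e+00,
       -8.93736657e-06,  1.35306962e+00]), 'dq': array([-1.04656272e-03, -2.14893770e-03,  3.82115228e-03,  5.15474888e-05,
        8.84683400e-04,  1.58577026e-05]), 'joint_torque': array([ 7.03800295e-03, -5.58212042e+01,  5.04713988e+01,  1.32675338e-02,
       -3.17373806e-04, -1.21345920e-07]), 'ee_pos': array([ 232.37082833, -552.85273178,  255.58249833]), 'orientation': array([ 9.80284465e-01,  1.97590396e-01,  7.47771058e-06, -6.34487827e-04]), 'ft_force': array([ 0.45226427,  0.18137913, -0.38461338]), 'wrist_torque': array([ 0.03180204, -0.01945175, -0.01016896]), 'finger_force': 0.0, 'grip_width': 85.62049234310075} 25.0
[[ 9.21916071e-01  3.87389601e-01 -2.36076835e-04]
 [ 3.87389582e-01 -9.21915266e-01  1.24691217e-03]
 [ 2.65397969e-04 -1.24100207e-03 -9.99999195e-01]]
```

```bash
python3 -c "
import cv2,numpy as np
a=cv2.imread('pics/s1.png');b=cv2.imread('pics/t1.png')
print(a.shape)"
```

```text
(420, 560, 3)
```

View pics/s1.png

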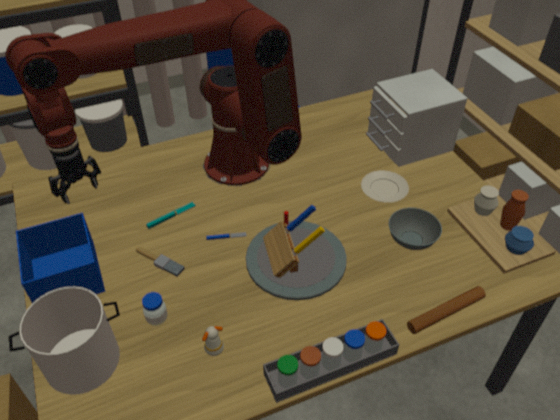

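View pics/t1.png

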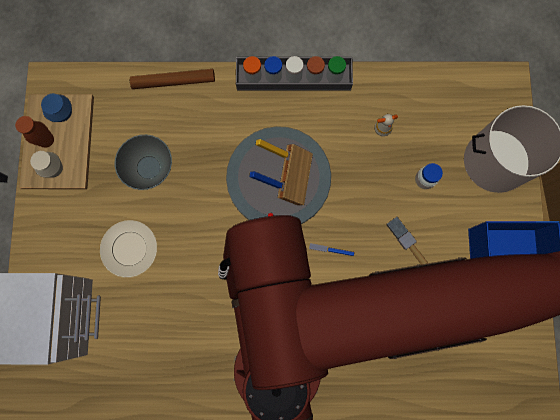

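The scene shows the turntable at about (296,258), with the peg at (286,216), the blue handle at (300,217), and yellow at (308,240). In the top view the table centre is at about (278,177), the peg tip at (270,214), the blue handle at (250–282,172–186), and the yellow one beyond it. The small knife and the turquoise tool are decoys.

```bash
cat >> h.py <<'E'
def blobs(s,lo,hi,roi,mn=8):
    h=cv2.cvtColor(s['color'],cv2.COLOR_RGB2HSV); m=cv2.inRange(h,lo,hi); M=np.zeros_like(m);x0,y0,x1,y1=roi;M[y0:y1,x0:x1]=m[y0:y1,x0:x1]
    out=[]
    for c in cv2.findContours(M,cv2.RETR_EXTERNAL,cv2.CHAIN_APPROX_NONE)[0]:
        if cv2.contourArea(c)>=mn:
            q=cv2.minAreaRect(c); bp=cv2.boxPoints(q); out.append((cv2.contourArea(c),np.round(q[0],1),np.round(bp,1).tolist()))
    return out
E
python3 - <<'E'
from h import *
a=snap('scene');b=snap('top')
for n,s,roi in(('scene',a,(240,195,350,300)),('top',b,(225,120,335,222))):
    for c,lo,hi in(('red',(0,160,90),(6,255,255)),('blue',(105,150,60),(125,255,255)),('yel',(20,160,120),(32,255,255))):
        for o in blobs(s,lo,hi,roi,3): print(n,c,o)
# turntable circle in top
h=b['color'].astype(int); g=(abs(h[...,0]-h[...,2])<25)&(h.sum(2)>150)
m=np.zeros(g.shape,np.uint8);m[120:232,215:340]=g[120:232,215:340]*255
m=cv2.morphologyEx(m,cv2.MORPH_OPEN,np.ones((3,3)))
c=max(cv2.findContours(m,0,1)[0],key=cv2.contourArea).reshape(-1,2)
up=c[c[:,1]<205]; hull=cv2.convexHull(up); e=cv2.fitEllipse(hull);print(e)
print('centre',onz(b,*e[0],60),'left',onz(b,e[0][0]-e[1][0]/2,e[0][1],60))
print('pegtop', onz(b,270.5,214,125))
E
```

```text
scene red (4.5, array([285.5, 213. ]), [[284.0, 212.0], [287.0, 212.0], [287.0, 214.0], [284.0, 214.0]])
scene blue (115.5, array([300.8, 217.8]), [[286.70001220703125, 226.5], [311.29998779296875, 205.0], [314.8999938964844, 209.0], [290.20001220703125, 230.5]])
scene yel (88.0, array([308.2, 238.6]), [[292.3999938964844, 248.0], [320.8999938964844, 225.3000030517578], [324.0, 229.1999969482422], [295.6000061035156, 252.0]])
top red (7.5, array([269.8, 214.2]), [[267.3999938964844, 213.39999389648438], [271.6000061035156, 212.39999389648438], [272.20001220703125, 214.89999389648438], [268.0, 216.0]])
top blue (139.0, array([265.7, 178.8]), [[248.6999969482422, 175.5], [250.60000610351562, 170.3000030517578], [282.79998779296875, 182.1999969482422], [280.79998779296875, 187.39999389648438]])
top yel (131.5, array([271.7, 147. ]), [[254.60000610351562, 143.39999389648438], [256.8999938964844, 137.8000030517578], [288.79998779296875, 150.5], [286.5, 156.1999969482422]])
((278.24176025390625, 176.92770385742188), (101.23238372802734, 104.51634979248047), 91.79631805419922)
centre [553.86577508  -2.53322512  60.        ] left [553.76335117 146.28453398  60.        ]
pegtop [431.29432367  18.56457416 125.        ]
```

```bash
python3 - <<'E'
from h import *
a=snap('scene');b=snap('top')
print('peg tri',tri(a,(285.5,212.5),b,(269.8,214.2)))
ends={'blue':((249.6,172.9),(281.8,184.8),(313.1,207),(288.5,228.5)),'yel':((255.7,140.6),(287.7,153.3),(322.4,227.2),(294,250))}
for k,(e,l,e2,l2) in ends.items():
    E,L=tri(a,e2,b,e),tri(a,l2,b,l); d=E[0]-L[0]; print(k,E,L,np.linalg.norm(d),d/np.linalg.norm(d),np.degrees(np.arctan2(d[1],d[0])))
print('yaw',pose()[1].as_euler('ZYX',degrees=True), pose()[0])
E
```

```text
peg tri (array([430.66084586,  19.34672292, 123.01099631]), np.float64(2.5311831839709016))
blue (array([524.3047204 ,  69.39239363, 212.8807737 ]), np.float64(6.859710060061374)) (array([511.66831871, -10.15244431, 140.57110784]), np.float64(5.378773551122791)) 108.23930740196339 [0.11674503 0.73489788 0.66805366] 80.97348530481412
yel (array([612.20121429,  55.06548421, 217.67935276]), np.float64(4.413468672453035)) (array([600.2663077 , -28.90464941, 144.80017369]), np.float64(0.4964392238138813)) 111.82486341279184 [0.10672856 0.75090754 0.65172607] 81.91057593707963
yaw [ 2.27914725e+01 -3.66528619e-03 -1.79977195e+02] [ 232.40806412 -553.06665926  256.04853611]
```

```bash
python3 -m crank '{"delta_pos":[[2.84,-3.26,0],[2.84,-3.26,0],[2.84,-3.26,0],[2.84,-3.26,0],[2.84,-3.26,0]],"delta_rot":[[0,0,0],[0,0,0],[0,0,0],[0,0,0],[0,0,0]]}' 1 40
python3 -c "from h import *;print(r.state()['joints'],pose()[0])"
```

```text
time_s: 0.8
ee_pos: [300.4, -346.3, 256.2]
orientation: [0.98, 0.197, 0.0, 0.0]
ft_force: [0.7, 0.2, 0.4]
grip_width: 12.5
finger_force: 0.0
[-1.14282944e+00 -3.31473636e-01 -3.08477290e-01  1.59351943e+00
  6.78242792e-05  1.60136578e+00] [ 300.42203266 -346.26730419  256.19593998]
```

```bash
python3 -m crank '{"delta_pos":[[2.84,-3.26,0],[2.84,-3.26,0],[2.84,-3.26,0],[2.84,-3.26,0],[2.84,-3.26,0]],"delta_rot":[[0,0,0],[0,0,0],[0,0,0],[0,0,0],[0,0,0]]}'
python3 -m crank '{"delta_pos":[[2.84,-3.26,0],[2.84,-3.26,0],[2.84,-3.26,0],[2.84,-3.26,0],[2.84,-3.26,0]],"delta_rot":[[0,0,0],[0,0,0],[0,0,0],[0,0,0],[0,0,0]]}'
python3 -m crank '{"delta_pos":[[0,0,0],[0,0,0],[0,0,0],[0,0,0],[0,0,0]],"delta_rot":[[0,0,-0.127],[0,0,-0.127],[0,0,-0.127],[0,0,-0.127],[0,0,-0.127]]}'
python3 -m crank '{"delta_pos":[[0,0,0],[0,0,0],[0,0,0],[0,0,0]],"delta_rot":[[0,0,-0.127],[0,0,-0.127],[0,0,-0.127],[0,0,0]]}'
python3 -c "from h import *;print(r.state()['joints'],pose()[0],pose()[1].as_euler('ZYX',degrees=True))"
```

```text
time_s: 1.3
ee_pos: [368.2, -141.0, 256.4]
orientation: [0.98, 0.197, 0.0, 0.0]
ft_force: [1.4, -0.7, 0.4]
grip_width: 0.2
finger_force: 0.0
time_s: 1.8
ee_pos: [436.0, 64.6, 256.5]
orientation: [0.98, 0.198, 0.0, 0.0]
ft_force: [0.8, -0.9, 1.0]
grip_width: 0.2
finger_force: 0.0
time_s: 2.3
ee_pos: [435.7, 62.8, 256.3]
orientation: [0.868, 0.496, 0.0, 0.0]
ft_force: [-0.2, 0.1, -0.1]
grip_width: 0.2
finger_force: 0.0
time_s: 2.7
ee_pos: [435.7, 62.7, 256.3]
orientation: [0.76, 0.65, 0.0, 0.0]
ft_force: [-0.2, 0.4, -0.1]
grip_width: 0.1
finger_force: 0.0
[-1.55925413e-01 -3.89084849e-01 -3.53383902e-01  1.60631777e+00
 -1.06550735e-04  1.57006409e+00] [435.74482318  62.66183525 256.32427615] [8.11080847e+01 6.11243667e-03 1.79989720e+02]
```

```bash
python3 -m crank '{"delta_pos":[[0,-0.3,3],[0,0,3],[0,0,3],[0,0,3],[0,0,2.8]],"delta_rot":[[0,0,0],[0,0,0],[0,0,0],[0,0,0],[0,0,0]]}'
python3 -m crank '{"delta_pos":[[-1,0,0],[-0.5,0,0],[-0.5,0,0],[-0.3,0,0],[0,0,0]],"delta_rot":[[0,0,0],[0,0,0],[0,0,0],[0,0,0],[0,0,0]]}'
python3 -c "
from h import *
s=snap('scene','s2.png');c=s['color'][170:310,230:380];cv2.imwrite('pics/s2c.png',cv2.resize(c[...,::-1],None,fx=5,fy=4.2,interpolation=2))"
```

```text
time_s: 3.2
ee_pos: [432.6, 63.2, 107.0]
orientation: [0.762, 0.648, -0.0, 0.0]
ft_force: [0.6, 0.3, 0.5]
grip_width: -0.0
finger_force: 0.0
time_s: 3.7
ee_pos: [429.9, 39.8, 109.5]
orientation: [0.761, 0.649, 0.001, 0.001]
ft_force: [0.3, 0.9, 0.1]
grip_width: -0.3
finger_force: 0.0
```

View pics/s2c.png

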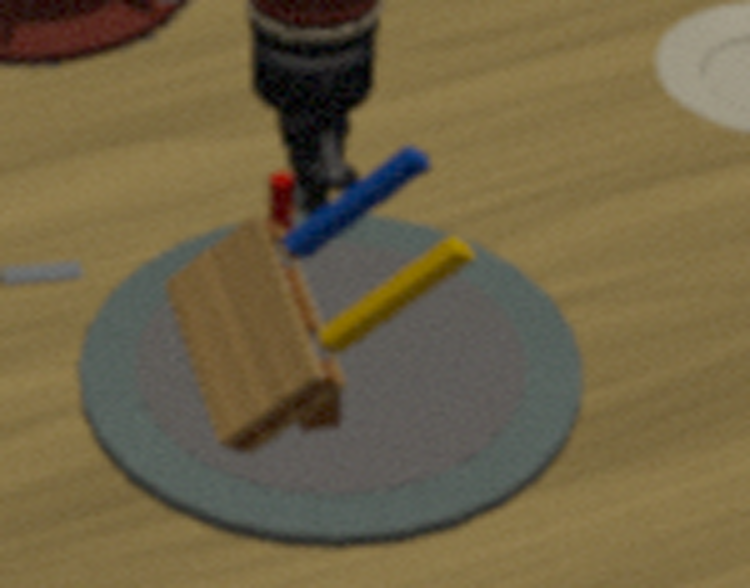

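The closed fingers stand right beside the red peg (crop 283,200), on the handle side and clear of the blue handle. Now I'll push round the arc.

```bash
python3 -m crank '{"delta_pos":[[-1.31,-0.13,0],[-1.31,-0.13,0],[-1.31,-0.13,0],[-1.31,-0.13,0],[-1.31,-0.13,0]],"delta_rot":[[0,0,-0.1],[0,0,-0.1],[0,0,-0.1],[0,0,-0.1],[0,0,-0.1]]}'
python3 -c "
from h import *
b=snap('top');a=snap('scene')
print(blobs(a,(0,160,90),(6,255,255),(240,195,350,300),3),blobs(a,(105,150,60),(125,255,255),(240,190,350,300),20))"
```

```text
time_s: 4.25
ee_pos: [425.3, -24.6, 108.5]
orientation: [0.574, 0.819, 0.0, -0.0]
ft_force: [0.3, 2.4, 0.4]
grip_width: -0.1
finger_force: 0.8
[(6.5, array([266.8, 219.6]), [[264.6000061035156, 219.1999969482422], [267.79998779296875, 217.60000610351562], [269.0, 220.0], [265.79998779296875, 221.60000610351562]])] [(136.0, array([291.5, 217.5]), [[280.3999938964844, 231.10000610351562], [297.8999938964844, 201.1999969482422], [302.6000061035156, 203.89999389648438], [285.20001220703125, 233.8000030517578]])]
```

Turning; 2.4 N, as expected.

```bash
python3 -m crank '{"delta_pos":[[-1.31,-0.13,0],[-1.31,-0.13,0],[-1.31,-0.13,0],[-1.31,-0.13,0],[-1.31,-0.13,0]],"delta_rot":[[0,0,-0.1],[0,0,-0.1],[0,0,-0.1],[0,0,-0.1],[0,0,-0.1]]}'
python3 -m crank '{"delta_pos":[[-1.31,-0.13,0],[-1.31,-0.13,0],[0,0,0],[0,0,0],[0,0,0]],"delta_rot":[[0,0,-0.1],[0,0,-0.1],[0,0,0],[0,0,0],[0,0,0]]}'
python3 -c "
from h import *
a=snap('scene')
print(blobs(a,(0,160,90),(6,255,255),(220,195,350,300),3),blobs(a,(105,150,60),(125,255,255),(240,190,350,300),20))"
```

```text
time_s: 4.85
ee_pos: [453.8, -83.3, 108.4]
orientation: [0.356, 0.935, -0.0, -0.0]
ft_force: [-0.6, 0.1, 0.0]
grip_width: 0.3
finger_force: 0.0
time_s: 5.35
ee_pos: [471.9, -101.2, 108.3]
orientation: [0.262, 0.965, 0.0, -0.0]
ft_force: [0.6, 0.2, -0.3]
grip_width: -0.1
finger_force: 0.0
[(6.5, array([253.5, 250.5]), [[252.0, 249.0], [255.0, 249.0], [255.0, 252.0], [252.0, 252.0]])] [(117.5, array([279.3, 226.9]), [[273.8999938964844, 210.1999969482422], [278.6000061035156, 209.39999389648438], [284.6000061035156, 243.5], [279.8999938964844, 244.39999389648438]])]
```

```bash
python3 -m crank '{"delta_pos":[[0,-4,0],[0,-4,-3],[0,-4,-4],[0,-4,-4],[0,0,-4]],"delta_rot":[[0,0,0],[0,0,0],[0,0,0],[0,0,0],[0,0,0]]}' -1 40
python3 - <<'E'
from h import *
a=snap('scene');b=snap('top','t3.png');print(pose()[0])
print(onz(a,253.5,250.5,125))
for n,s,roi in(('scene',a,(220,190,350,300)),('top',b,(225,120,335,240))):
    for c,lo,hi in(('red',(0,160,90),(6,255,255)),('blue',(105,150,60),(125,255,255)),('yel',(20,160,120),(32,255,255))):
        for o in blobs(s,lo,hi,roi,3): print(n,c,o)
E
```

```text
time_s: 5.9
ee_pos: [394.3, -234.2, 249.9]
orientation: [0.264, 0.965, -0.0, -0.0]
ft_force: [0.4, 0.8, -0.4]
grip_width: 72.8
finger_force: 0.0
[ 397.09605549 -233.98903621  254.55622611]
[ 539.67022614 -131.46669623  125.        ]
scene red (6.0, array([253.5, 250.5]), [[252.0, 249.0], [255.0, 249.0], [255.0, 252.0], [252.0, 252.0]])
scene blue (11.5, array([224., 236.]), [[220.0, 235.0], [228.0, 235.0], [228.0, 237.0], [220.0, 237.0]])
scene blue (114.5, array([279.3, 226.9]), [[274.29998779296875, 210.10000610351562], [278.8999938964844, 209.39999389648438], [284.29998779296875, 243.60000610351562], [279.70001220703125, 244.39999389648438]])
scene yel (147.0, array([309.3, 221.4]), [[303.5, 203.3000030517578], [308.6000061035156, 202.39999389648438], [315.1000061035156, 239.39999389648438], [310.0, 240.39999389648438]])
top red (13.5, array([324., 178.]), [[322.0, 176.0], [326.0, 176.0], [326.0, 180.0], [322.0, 180.0]])
top blue (111.0, array([292.8, 177.5]), [[287.6000061035156, 189.10000610351562], [292.5, 164.6999969482422], [298.0, 165.8000030517578], [293.20001220703125, 190.1999969482422]])
top yel (105.5, array([259.6, 171.6]), [[253.60000610351562, 183.10000610351562], [260.1000061035156, 158.6999969482422], [265.6000061035156, 160.10000610351562], [259.1000061035156, 184.5]])
```

View pics/t3.png

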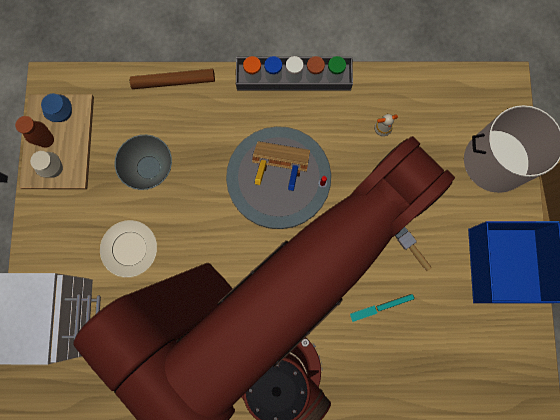

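The top view shows the table turned: peg at (324,178), blue handle from (295,165) to its end at (290,190), yellow to its left, and everything else unmoved.

```bash
cat > g.py <<'E'
from h import *
import sys
def plan(tgt,Rt):
    p,q=pose(); T=(q.inv()*Rt).as_rotvec(); print('pos',p.round(1),'tgt',tgt.round(1),'world d',(tgt-p).round(1),'tool d cm',(q.inv().apply(tgt-p)/10).round(2),'rotvec',T.round(3))
    return q
def Rtool(ang,pitch):  # ang: horizontal heading of z, pitch down
    h=np.array([np.cos(ang),np.sin(ang),0]); z=h*np.cos(pitch)-np.array([0,0,np.sin(pitch)]); y=np.array([-h[1],h[0],0]); return R.from_matrix(np.stack([np.cross(y,z),y,z],1))
E
python3 - <<'E'
from g import *
a=snap('scene');b=snap('top')
for k,(e2,l2,e,l) in {'blue':((276.6,209.8),(282,244),(290.4,189.6),(295.2,165.2)),'yel':((306,202.9),(312.6,239.9),(256.3,183.8),(262.8,159.4))}.items():
    E,L=tri(a,e2,b,e),tri(a,l2,b,l); d=E[0]-L[0]; print(k,E,L,np.linalg.norm(d),d/np.linalg.norm(d),np.degrees(np.arctan2(d[1],d[0])))
print('peg',tri(a,(253.5,250),b,(323.7,177.5)))
E
```

```text
blue (array([482.91699926, -34.32718607, 203.38556151]), np.float64(1.7707668782205543)) (array([565.53748873, -50.66037947, 144.70701686]), np.float64(1.5241933046441538)) 102.64545819880307 [-0.8049113   0.15912242  0.57166236] 168.81742075814472
yel (array([496.84284711,  55.12145979, 209.91521419]), np.float64(0.7027892660274812)) (array([583.25819635,  39.76707412, 141.12684612]), np.float64(1.4948337977285506)) 111.51326972439269 [-0.77493333  0.13769111  0.61686262] 169.9247643268888
peg (array([ 536.18347508, -130.40666496,  123.04658657]), np.float64(0.36470571543159597))
```

```bash
cat >> g.py <<'E'
M=np.array([524,-42.5,175]); A=np.radians(-10); u=-np.array([np.cos(A)*.7071,np.sin(A)*.7071,-.7071])
E
python3 - <<'E'
from g import *
Rt=Rtool(A,np.pi/4); q=plan(M+u*(19+75),Rt); print((q.inv()*Rtool(A,np.pi/2)).as_rotvec())
E
```

```text
pos [ 396.6 -232.2  249.8] tgt [458.5 -31.  241.5] world d [ 61.9 201.3  -8.3] tool d cm [ 4.82 20.5   0.81] rotvec [-0.14  -0.775 -0.336]
[-0.00083507  0.0018426  -0.35478008]
```

```bash
python3 -m crank '{"delta_pos":[[0,0,-2],[0,0,-2],[0,0,-1],[0,0,0],[0,0,0]],"delta_rot":[[0,0,-0.118],[0,0,-0.118],[0,0,-0.119],[0,-0.131,0],[0,-0.131,0]]}' -1 40
python3 -m crank '{"delta_pos":[[0,0,0],[0,0,0],[0,0,0],[0,0,0],[0,0,0]],"delta_rot":[[0,-0.131,0],[0,-0.131,0],[0,-0.131,0],[0,-0.13,0],[0,0,0]]}'
python3 - <<'E'
from g import *
plan(M+u*(19+75),Rtool(A,np.pi/4)); print(r.state()['joints'])
E
```

```text
time_s: 6.6
ee_pos: [397.3, -231.4, 297.0]
orientation: [0.085, 0.988, -0.01, 0.131]
ft_force: [-0.7, -0.0, 0.5]
grip_width: 85.5
finger_force: 0.0
time_s: 7.1
ee_pos: [429.2, -284.4, 311.7]
orientation: [0.074, 0.93, -0.002, 0.36]
ft_force: [-0.8, 0.2, -0.9]
grip_width: 85.6
finger_force: 0.0
pos [ 429.2 -284.4  311.7] tgt [458.5 -31.  241.5] world d [ 29.3 253.5 -70.2] tool d cm [ 6.03 25.13  5.72] rotvec [ 0.06  -0.052 -0.009]
[-1.20112869 -0.83975443 -0.69307609  1.33886928  0.64738008 -0.91334777]
```

The 45° tool tilt hits the j2 limit this close in, so I'll grip with the tool vertical, pads crossing the handle at 45°, and tilt later, farther out.

```bash
python3 - <<'E'
from g import *
p,q=pose(); print((q.inv()*Rtool(A,np.pi/2)).as_rotvec())
E
python3 -m crank '{"delta_pos":[[0,0,0],[0,0,0],[0,0,0],[0,0,0],[0,0,0]],"delta_rot":[[0,0.147,0],[0,0.147,0],[0,0.147,0],[0,0.147,0],[0,0.147,0]]}' -1 40
python3 - <<'E'
from g import *
Z=np.array([0,0,1]);plan(M+u*5+Z*6+Z*100,Rtool(A,np.pi/2)); print(r.state()['joints'])
E
```

```text
[0.06023093 0.73351291 0.0144436 ]
time_s: 7.6
ee_pos: [429.9, -282.6, 315.5]
orientation: [0.068, 0.997, 0.021, -0.003]
ft_force: [-0.3, -1.1, 1.1]
grip_width: 85.2
finger_force: 0.0
pos [ 429.9 -282.6  315.5] tgt [520.5 -41.9 284.5] world d [ 90.6 240.8 -31. ] tool d cm [-5.74 24.93  4.11] rotvec [ 0.042 -0.009  0.038]
[-0.8511864  -0.09858415  0.00175598  1.70498685  0.0266162  -0.71555195]
```

```bash
python3 -m crank '{"delta_pos":[[-0.95,4.15,0.3],[-0.95,4.15,0.7],[-0.95,4.15,0.7],[-0.95,4.15,0.8],[-0.95,4.15,0.8]],"delta_rot":[[0,0,0],[0,0,0],[0,0,0],[0,0,0],[0,0,0]]}'
python3 -m crank '{"delta_pos":[[-0.95,4.15,0.8],[0,0,0]],"delta_rot":[[0,0,0],[0.042,-0.009,0.038]]}'
python3 - <<'E'
from g import *
Z=np.array([0,0,1]);plan(M+u*5+Z*6+Z*70,Rtool(A,np.pi/2)); w=snap('wrist','w1.png'); print(w['position'],w['rotation'])
for k,c in(('grip',M),('end',M+u*55),('yel',M+u*55+90*np.array([-np.sin(A),np.cos(A),0]))): print(k,proj(w,c))
print(blobs(w,(105,150,60),(125,255,255),(0,0,560,420),60))
E
```

```text
time_s: 8.1
ee_pos: [505.2, -80.5, 290.6]
orientation: [0.068, 0.997, 0.022, -0.0]
ft_force: [0.8, -1.0, -0.4]
grip_width: 85.7
finger_force: 0.0
time_s: 8.3
ee_pos: [520.3, -38.6, 283.5]
orientation: [0.086, 0.996, 0.001, 0.002]
ft_force: [-0.1, -0.5, 0.3]
grip_width: 85.5
finger_force: 0.0
pos [520.3 -38.6 283.5] tgt [520.5 -41.9 254.5] world d [  0.2  -3.3 -29. ] tool d cm [-0.06 -0.33  2.9 ] rotvec [0.003 0.004 0.003]
[440.06177046 -25.52998901 401.82102641] [0.75509075 0.63522868 0.10556817 0.1231984 ]
grip [280.81402845 221.03854616]
end [280.17472097 183.98723775]
yel [427.0414097  184.31466838]
[(1072.0, array([279., 206.]), [[267.0, 175.0], [291.0, 175.0], [291.0, 237.0], [267.0, 237.0]]), (729.0, array([122. ,  34.7]), [[84.5999984741211, 38.79999923706055], [85.0, 27.5], [159.39999389648438, 30.600000381469727], [159.0, 41.900001525878906]])]
```

View pics/w1.png

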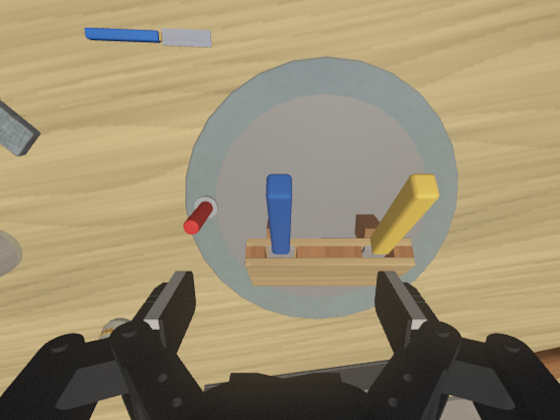

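The wrist view shows the blue handle centred between the fingers (279, 175–253) and aligned with the image; the yellow one (400,210) is clear. Descending.

```bash
python3 -m crank '{"delta_pos":[[0,-0.4,1.5],[0,0,2.5],[0,0,2.5],[0,0,2],[0,0,1.4]],"delta_rot":[[0,0,0],[0,0,0],[0,0,0],[0,0,0],[0,0,0]]}' -1 40
python3 -m crank '{"delta_pos":[[0,0,0],[0,0,0]],"delta_rot":[[0,0,0],[0,0,0]]}' -1 40
python3 -c "
from g import *
w=snap('wrist','w2.png');plan(M+u*5+np.array([0,0,6]),Rtool(A,np.pi/2))"
```

```text
time_s: 8.85
ee_pos: [519.5, -46.5, 184.4]
orientation: [0.088, 0.996, 0.001, 0.002]
ft_force: [-1.3, 0.2, -0.2]
grip_width: 85.5
finger_force: 0.0
time_s: 9.05
ee_pos: [520.6, -46.9, 186.9]
orientation: [0.088, 0.996, 0.001, 0.004]
ft_force: [0.0, -0.2, -0.0]
grip_width: 85.4
finger_force: 0.0
pos [521.  -47.1 187.4] tgt [520.5 -41.9 184.5] world d [-0.4  5.2 -2.9] tool d cm [0.14 0.5  0.29] rotvec [ 0.003  0.008 -0.001]
```

View pics/w2.png

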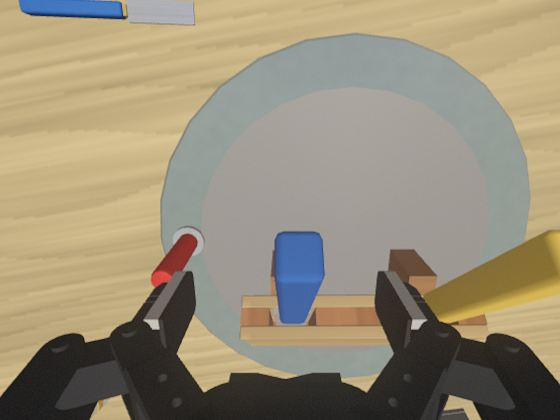

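The handle sits about 12 px (~5 mm) right of the finger midline (285), so I'll nudge +y and then close.

```bash
python3 -m crank '{"delta_pos":[[0,0.25,0.2],[0,0.2,0],[0,0,0]],"delta_rot":[[0,0,0],[0,0,0],[0,0,0]]}' -1 40
python3 -m crank '{"delta_pos":[[0,0,0],[0,0,0],[0,0,0],[0,0,0],[0,0,0]],"delta_rot":[[0,0,0],[0,0,0],[0,0,0],[0,0,0],[0,0,0]]}' 1 40
python3 -m crank '{"delta_pos":[[0,0,0],[0,0,0],[0,0,0],[0,0,0],[0,0,0]],"delta_rot":[[0,0,0],[0,0,0],[0,0,0],[0,0,0],[0,0,0]]}' 1 70
python3 -c "
from g import *
plan(M+u*5+np.array([0,0,6]),Rtool(A,np.pi/2));p,q=pose();print(q.inv().apply(u)); print(r.state()['wrist_torque'])"
```

```text
time_s: 9.4
ee_pos: [521.7, -42.4, 184.8]
orientation: [0.088, 0.996, 0.001, 0.004]
ft_force: [-0.6, -0.4, -0.6]
grip_width: 85.1
finger_force: 0.0
time_s: 9.9
ee_pos: [521.5, -42.6, 184.4]
orientation: [0.088, 0.996, 0.001, 0.004]
ft_force: [0.4, 1.5, 2.1]
grip_width: 15.2
finger_force: 41.8
time_s: 10.4
ee_pos: [521.5, -42.5, 184.5]
orientation: [0.088, 0.996, 0.001, 0.004]
ft_force: [-1.7, 2.0, 3.5]
grip_width: 14.7
finger_force: 70.0
pos [521.5 -42.5 184.5] tgt [520.5 -41.9 184.5] world d [-1.   0.6  0. ] tool d cm [ 0.1   0.05 -0.  ] rotvec [ 0.003  0.007 -0.001]
[ 0.70189527  0.00121001 -0.71226567]
[0.20676377 0.31809447 0.04800064]
```

```bash
python3 -m crank '{"delta_pos":[[0.35,0,-0.35],[0.35,0,-0.35],[0.35,0,-0.35]],"delta_rot":[[0,0,0],[0,0,0],[0,0,0]]}'
python3 -m crank '{"delta_pos":[[0.7,0,-0.71],[0.7,0,-0.71],[0.7,0,-0.71]],"delta_rot":[[0,0,0],[0,0,0],[0,0,0]]}'
python3 -c "
from h import *
b=snap('scene');print(blobs(b,(105,150,60),(125,255,255),(240,190,350,300),20),blobs(b,(20,160,120),(32,255,255),(240,190,350,300),20),pose()[0])"
```

```text
time_s: 10.7
ee_pos: [510.8, -40.8, 195.1]
orientation: [0.088, 0.996, 0.001, 0.004]
ft_force: [1.6, -0.3, -0.3]
grip_width: 14.8
finger_force: 69.7
time_s: 11.0
ee_pos: [489.4, -37.0, 216.7]
orientation: [0.088, 0.996, 0.001, 0.004]
ft_force: [0.7, -0.6, -0.2]
grip_width: 15.1
finger_force: 69.7
[(97.5, array([277.2, 213.6]), [[272.79998779296875, 199.3000030517578], [277.79998779296875, 198.60000610351562], [281.70001220703125, 227.89999389648438], [276.70001220703125, 228.60000610351562]])] [(143.0, array([309.2, 221. ]), [[303.5, 203.3000030517578], [308.6000061035156, 202.39999389648438], [315.0, 238.8000030517578], [309.8999938964844, 239.6999969482422]])] [489.07972015 -36.8066011  217.93862514]
```

```bash
python3 -m crank '{"delta_pos":[[0.8,0,-0.81],[0.8,0,-0.81],[0.8,0,-0.81],[0.8,0,-0.81],[0.8,0,-0.81]],"delta_rot":[[0,0,0],[0,0,0],[0,0,0],[0,0,0],[0,0,0]]}'
python3 -m crank '{"delta_pos":[[0,0,-2],[0,0,-4],[0,0,-4],[0,0,-4],[0,0,-2]],"delta_rot":[[0,0,0],[0,0,0],[0,0,0],[0,0,0],[0,0,0]]}'
python3 -c "
from h import *
print(r.state()['joints'],pose()[0]);s=snap('scene','s4.png');cv2.imwrite('pics/s4c.png',cv2.resize(s['color'][90:300,180:460,::-1],(800,600),interpolation=2))"
```

```text
time_s: 11.55
ee_pos: [449.6, -29.9, 256.7]
orientation: [0.088, 0.996, 0.001, 0.004]
ft_force: [0.5, -0.4, -0.6]
grip_width: 14.7
finger_force: 69.7
time_s: 12.05
ee_pos: [448.9, -30.4, 419.9]
orientation: [0.088, 0.996, 0.001, 0.005]
ft_force: [0.8, -0.0, -2.2]
grip_width: 15.4
finger_force: 69.7
[-0.3626544  -0.24873401  0.06623368  1.87586029  0.00442937 -0.18658102] [448.91074622 -30.39883173 419.8525373 ]
```

View pics/s4c.png

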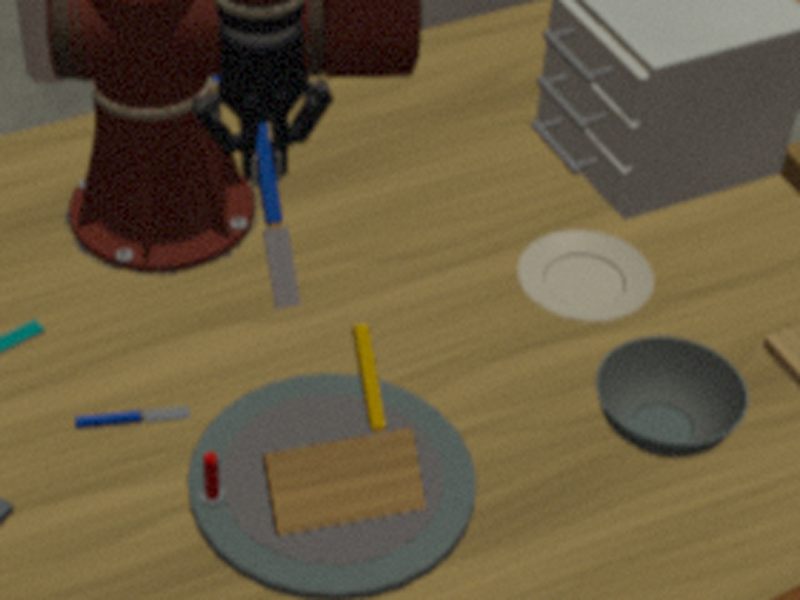

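The scraper is out of the slot and held; yellow is still seated. Now I'll move forward and pitch up 45°.

```bash
python3 -m crank '{"delta_pos":[[-2,0,0],[-4,0,0],[-4,0,0],[-4,0,0],[-2,0,0]],"delta_rot":[[0,0,0],[0,0,0],[0,0,0],[0,0,0],[0,0,0]]}'
python3 -m crank '{"delta_pos":[[0,0,0],[0,0,0],[0,0,0],[0,0,0],[0,0,0]],"delta_rot":[[0,-0.08,0],[0,-0.08,0],[0,-0.08,0],[0,-0.08,0],[0,-0.08,0]]}'
python3 -m crank '{"delta_pos":[[0,0,0],[0,0,0],[0,0,0],[0,0,0],[0,0,0]],"delta_rot":[[0,-0.08,0],[0,-0.08,0],[0,-0.08,0],[0,-0.08,0],[0,-0.065,0]]}'
python3 -m crank '{"delta_pos":[[0,0,0],[0,0,0]],"delta_rot":[[0,0,0],[0,0,0]]}'
python3 - <<'E'
from g import *
print(r.state()['joints']);plan(pose()[0],Rtool(A,np.pi/4))
a=snap('scene','s5.png');b=snap('top');w=snap('wrist','w5.png')
for n,s in(('scene',a),('top',b),('wrist',w)):
    for o in blobs(s,(105,150,60),(125,255,255),(0,0,560,420),40): print(n,o)
P,q=pose();print('expected grip',P+q.apply([0,0,6]))
c=proj(a,P);print(c,proj(b,P))
x,y=int(c[0])-90,int(c[1])-60; x=max(x,0);y=max(y,0)
im=np.vstack([cv2.resize(a['color'][y:y+120,x:x+240],(600,300),interpolation=2),cv2.resize(w['color'],(400,300))[:, :].copy() if 0 else cv2.copyMakeBorder(cv2.resize(w['color'],(400,300)),0,0,0,200,0)])
cv2.imwrite('pics/m5.png',im[...,::-1]); print(x,y)
E
```

```text
time_s: 12.6
ee_pos: [608.5, -59.0, 415.5]
orientation: [0.088, 0.996, 0.002, 0.003]
ft_force: [0.3, -0.5, -1.3]
grip_width: 14.7
finger_force: 69.6
time_s: 13.1
ee_pos: [606.2, -58.3, 417.1]
orientation: [0.086, 0.975, -0.016, 0.203]
ft_force: [-0.9, 0.8, -1.1]
grip_width: 15.0
finger_force: 69.8
time_s: 13.6
ee_pos: [606.1, -58.3, 416.6]
orientation: [0.082, 0.919, -0.033, 0.385]
ft_force: [-0.3, 0.3, -0.3]
grip_width: 15.0
finger_force: 69.8
time_s: 13.8
ee_pos: [606.2, -58.5, 417.2]
orientation: [0.082, 0.919, -0.033, 0.384]
ft_force: [0.4, 0.9, -0.3]
grip_width: 14.8
finger_force: 69.7
[-0.37901537 -0.7581795  -0.52696979  1.02187377  0.14568562 -0.14139267]
pos [606.2 -58.5 417.2] tgt [606.2 -58.5 417.2] world d [0. 0. 0.] tool d cm [0. 0. 0.] rotvec [ 0.001  0.005 -0.003]
scene (267.5, array([354. , 338.5]), [[344.0, 330.0], [364.0, 330.0], [364.0, 347.0], [344.0, 347.0]])
scene (227.5, array([152., 301.]), [[143.0, 293.0], [161.0, 293.0], [161.0, 309.0], [143.0, 309.0]])
scene (3851.5, array([ 54.9, 254.3]), [[9.199999809265137, 230.6999969482422], [85.4000015258789, 212.6999
[... 1347 characters left out ...]
, 111.30000305175781], [43.599998474121094, 92.0999984741211], [63.79999923706055, 96.19999694824219], [59.900001525878906, 115.4000015258789]])
top (162.0, array([304.1, 105. ]), [[298.1000061035156, 119.30000305175781], [303.6000061035156, 89.5999984741211], [310.0, 90.80000305175781], [304.5, 120.5]])
top (207.5, array([272.5,  64. ]), [[264.0, 72.0], [264.0, 56.0], [281.0, 56.0], [281.0, 72.0]])
wrist (1566.5, array([286.1, 299.4]), [[260.6000061035156, 275.79998779296875], [308.70001220703125, 273.0], [311.6000061035156, 323.0], [263.6000061035156, 325.79998779296875]])
expected grip [611.24880793 -59.39816425 413.69775617]
[285.56030464 183.91225218] [302.44443542 115.25958419]
195 123
```

View pics/m5.png

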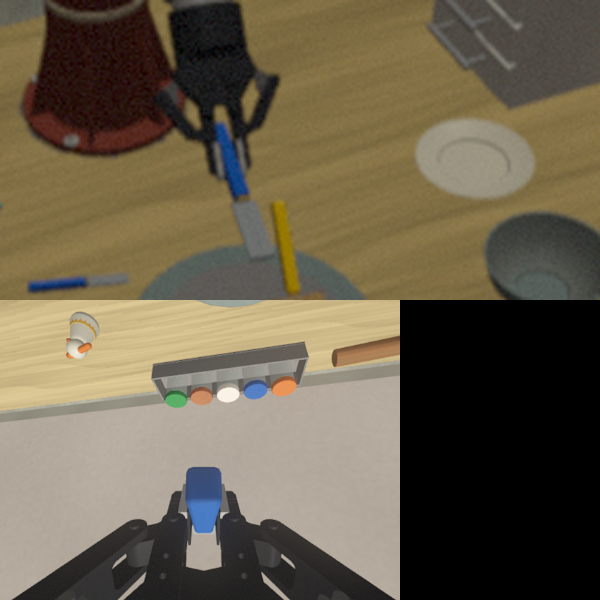

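The scraper is held close to level, handle back and blade forward (crop 218,125 → 262,255). I'll check the level by triangulating.

```bash
python3 - <<'E'
from g import *
a=snap('scene');b=snap('top')
E=tri(a,(282.3,172.5),b,(301.3,119.9));L=tri(a,(290.8,200),b,(306.8,90.2));d=E[0]-L[0];print(E,L,np.linalg.norm(d),np.degrees(np.arcsin(d[2]/np.linalg.norm(d))))
p,q=pose();print(proj(a,p))
# steel blade tip in top: grey, low-saturation region ahead of handle
G=p+q.apply([0,0,6]);f=np.array([np.cos(A),np.sin(A),0])
for z in(-25,0,25):
    T=G+140*f+[0,0,z];print('predicted tip',z,proj(a,T),proj(b,T))
E
```

```text
(array([587.0839723 , -56.87359854, 439.55496821]), np.float64(3.9075005841752253)) (array([667.06180433, -69.83352994, 419.12583655]), np.float64(1.6455142459428078)) 83.55694380490914 14.151904563463136
[285.57846125 184.00988694]
predicted tip -25 [299.66485727 232.98306796] [311.97263906  63.29984096]
predicted tip 0 [299.87965081 225.70448065] [312.62379582  58.34688826]
predicted tip 25 [300.1004643  218.22189906] [313.3017864   53.18982702]
```

```bash
python3 - <<'E'
from h import *
a=snap('scene');b=snap('top')
im=np.hstack([cv2.resize(a['color'][165:240,260:320],(400,500),interpolation=2),cv2.resize(b['color'][50:125,280:340],(400,500),interpolation=2)])
cv2.imwrite('pics/m6.png',im[...,::-1])
E
```

View pics/m6.png

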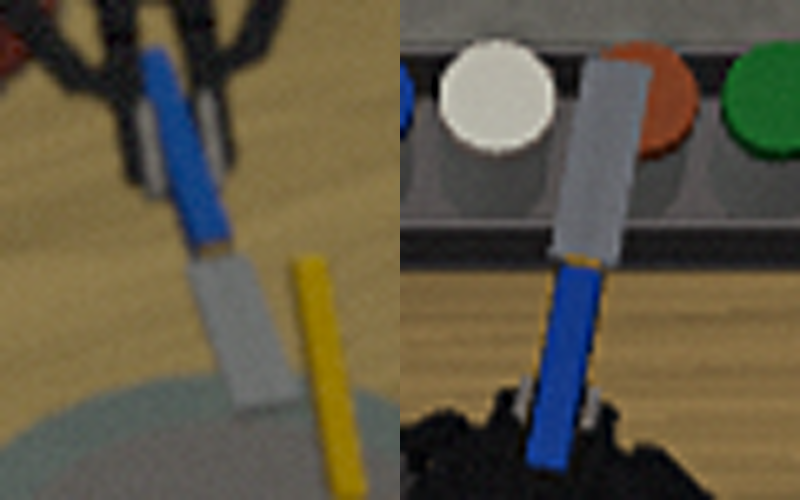

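```bash
python3 - <<'E'
from g import *
a=snap('scene');b=snap('top')
T=tri(a,(299.9,225.3),b,(313,59.3));J=tri(a,(291.7,201.7),b,(307.3,89.5));E=tri(a,(283.2,172.5),b,(301.9,120))
for X in(T,J,E):print(X)
for d in(J[0]-T[0],E[0]-T[0]):print(np.linalg.norm(d),np.degrees(np.arcsin(d[2]/np.linalg.norm(d))))
E
```

```text
(array([747.40958146, -83.77140612, 412.94415498]), np.float64(1.7561197064768959))
(array([670.43517981, -70.113164  , 416.29578702]), np.float64(0.5876170084843427))
(array([587.50191439, -56.53229696, 439.50710246]), np.float64(0.3262177009673933))
78.24857522457923 2.4549090976947205
164.37159497874038 9.299953959802275
```

```bash
python3 - <<'E'
from g import *
a=snap('scene');b=snap('top');p,q=pose();G=p+q.apply([0,0,6])
f=np.array([np.cos(A),np.sin(A),0])
for t in(-4,0,4,8):
    w=f*np.cos(np.radians(t))-np.array([0,0,np.sin(np.radians(t))])
    print(t,[proj(s,G+w*k+n*np.array([0,0,1])).round(1).tolist() for s in(a,b) for k,n in((140,2),(60,7),(-50,9))])
print('seen (299.9,225.3),(291.7,201.7),(283.2,172.5)| (313,59.3),(307.3,89.5)',p)
E
```

```text
-4 [[300.0, 222.1], [291.7, 199.2], [281.5, 172.1], [312.8, 56.3], [307.1, 88.2], [299.0, 134.0]]
0 [[299.9, 225.1], [291.7, 200.5], [281.5, 171.0], [312.6, 58.1], [307.1, 88.9], [299.1, 133.6]]
4 [[299.8, 227.9], [291.7, 201.7], [281.5, 170.0], [312.3, 60.2], [307.0, 89.7], [299.1, 133.0]]
8 [[299.6, 230.4], [291.6, 202.8], [281.5, 169.1], [312.0, 62.5], [306.8, 90.6], [299.2, 132.4]]
seen (299.9,225.3),(291.7,201.7),(283.2,172.5)| (313,59.3),(307.3,89.5) [606.87164477 -58.4920831  417.23324955]
```

```bash
python3 -m crank '{"delta_pos":[[0,0,0],[0,0,0],[0,0,0]],"delta_rot":[[0,0,0],[0,0,0],[0,0,0]]}'
python3 -c "from h import *;print(abs(r.state()['dq']).max());print(r.finish_job())"
```

```text
time_s: 14.65
ee_pos: [606.8, -58.5, 417.3]
orientation: [0.082, 0.919, -0.032, 0.384]
ft_force: [0.0, -0.0, -0.4]
grip_width: 15.0
finger_force: 69.7
0.002000648171389808
the job is handed in; nothing more can be done
None
```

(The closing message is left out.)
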